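# Take the long spatula out of the steriliser

## Robot

A 7-joint arm with a two-finger parallel gripper is mounted at the origin on the work surface; the furniture and walls round the work are solid. World frame = base frame: x ahead of the robot, y to its left, z up, the work surface at z = 0. Lengths are in m, angles in rad, forces in N, time in s.
With the tool pointing down it reaches from about 0.425 to 0.875 m from the base axis. Payload 4.7 kg.
Tool frame: the origin (TCP) lies midway between the tips of the shut fingers; the grasp point (between the pads) lies 19 mm behind it; z points along the fingers, y is the line along which they close (so a half turn about z gives the same grasp; the last joint's range is limited). The gripper opens to 87 mm and grips with 3 to 60 N. Pads are 19 mm wide; open, the fingers measure 117 mm over their backs; the gripper's body (75 mm by 190 mm) begins 51 mm behind the grasp point.
Start: joints at [-1.329, 0.321, -0.07, 1.45, 0.023, 1.371, -0.057], TCP at [0.147, 0.633, 0.223] pointing down, gripper open.
Joint ranges: [-2.86, 2.86], [-0.3, 2.09], [-1.38, 1.24], [0.06, 2.45], [-1.56, 4.7], [0.09, 2.05], [-2.69, 2.69]. Speed limits (rad/s): [2.57, 2.57, 3.14, 3.14, 3.14, 3.14, 3.14].

## Interface

Orientations are given as a rotation vector (axis times angle).
In Python, from bench import monitor, cams, workorder gives the robot as it stands.
- The arm moves only by the tool move_arm, never from a script. Its arguments are lists of equal length, an entry for each row: "slide": the shift along the tool's x, y, z in cm, a list of three; "roll": the turn about the tool's z in rad. In form: {"slide": [[dx, dy, dz], ...], "roll": [roll, ...]}. A call has 1 to 20 rows; each row is the pose to reach, as a shift and turn from the pose commanded when the call began, along the tool's axes at that moment; what a row does not reach only later rows make up. A row lasts 1/10 s, in which the tool goes at most 50 mm and 8.59 degrees, less where a joint would pass 70% of its speed; a pose out of reach is approached as far as the arm can. A call with a gripper value outside its range is refused whole. "gripper" is the finger opening in cm, from 0 to 8.7, set as the call begins (left out, the last holds). The fingers move at their own pace and stop on an object; "squeeze" is the grip in N (left out, the last holds). Time passes only in rows, so rows that repeat a pose let the fingers close. It gives the time, the measured TCP pose, the force, the opening and the grip force at its end, in the units of the state.
- monitor.get_state(): the state, without advancing time (a new reading comes with each control period).
- cams.get_image(name): name is "scene" or "top" or "wrist"; returns the picture (480x640x3 uint8, red, green, blue); there is no depth.
- cams.get_calibration(name): a dict with "mtx" (3x3 intrinsics, pixels), "R" (3x3) and "t" (3): a world point X has camera coordinates R X + t. Camera axes: x right, y down, z forward; pixel columns grow to the right and rows downward; lengths in m; the calibration is good to about 2 mm. A picture is of the moment at which its call begins: read the wrist's pose just before it. get_calibration takes no time and is no camera call; for the wrist camera it gives the pose at the moment of the call.
- workorder.close_job(): hands the job in; it is judged then, once.
The state is a dict: "time": time; "joint_positions": joint angles; "qd": joint speeds; "joint_torque": joint torques, N m; "position": TCP position; "tool_rot": TCP orientation; "ft_force": force on the tool from outside, world axes, zero at the start; "torque": the same for the moment, N m; "grip_width": opening from 0.0 (shut) to 1.0 (fully open); "grip_force": force on a finger pad.
Only numpy, scipy, OpenCV 4.12 (cv2) and the standard library are available. Lean on these libraries where they do the work, as an engineer would, in place of code of your own. Each camera call takes 0.05 s, during which the arm holds its last target. There are 200 camera calls.

## Task

On the utensil steriliser's control ledge press the large key at the right end of the row, let it come back up, then press the small key at the left end, without pressing the middle key or two keys at once. Then take the wooden spatula out through the mouth in the top: it is longer than the mouth, so slide it to one side, tilt it and draw it out at a slant. Finish holding it still in the gripper, with every part of it at least 5 cm above the steriliser's top, touching nothing else; do not put it down or let go, and leave the other things on the worktop where they are.

Things in the scene. Friction and masses are not known exactly. Their poses are not given: they have to be found in the camera images.
- steriliser: white utensil steriliser, fixed; turned up to 0.3 rad. Origin: centre of the main box's underside, at worktop height; x to its rear, y to its left along its length, z up. Main box 196 (x) by 380 (y) by 70 mm tall. Inside 184 by 360 mm, floor at z = 4 mm, underside of the top at z = 64 mm. Control ledge 56 mm deep, 260 wide, 36 tall along its front, centred at x = -125 mm.
- mouth (a point): centre of the mouth in the steriliser's 6 mm thick top, level with its upper face (steriliser 0, 0, 70 mm). The mouth measures 164 mm (x) by 140 mm (y). Beyond it in y, at both ends, closed covers hide the inside, 110 mm deep from the mouth's edge to the end wall.
- spatula: wooden spatula lying loose and flat along y on the steriliser's floor, its ends hidden under the covers; 0.06 to 0.12 kg. 230 mm long along its y. Origin: mid-length, on its flat underside; z up. Handle from y = -115 to +42 mm, 22 mm wide, 16 thick; blade from there to +115 mm, up to 44 wide, 8 to 12 thick. Passes the mouth only endwise at a slant of about 16 to 23 degrees.
- spatula_handle_end (a point): end of the spatula's handle, on its underside (spatula y = -115 mm)
- spatula_blade_end (a point): end of the spatula's blade, on its underside (spatula y = +115 mm)
- key_large_top (a point): centre of the top face of the large round steel key (stop), 34 mm across, at the right end of the row on the control ledge (left and right as seen by the robot; steriliser x = -125, y = -65 mm); 58 mm above the worktop; keys move straight down
- key_large (a joint): travel of that key: 0 up, 0.006 m fully down; spring, 5 N fully down; it counts as pressed from 0.004 m and springs back when left
- key_small_top (a point): centre of the top face of the small round steel key (release), 20 mm across, at the left end of the row on the control ledge (left and right as seen by the robot; steriliser x = -125, y = 65 mm); 58 mm above the worktop; keys move straight down
- key_small (a joint): travel of that key: 0 up, 0.006 m fully down; spring, 5 N fully down; it counts as pressed from 0.004 m and springs back when left
- key_middle_top (a point): centre of the top face of the middle key (start), 26 mm across, to be left alone, on the control ledge (left and right as seen by the robot; steriliser x = -125, y = 0 mm); 58 mm above the worktop; keys move straight down
- key_middle (a joint): travel of that key: 0 up, 0.006 m fully down; spring, 5 N fully down; it counts as pressed from 0.004 m and springs back when left
- salt: glass salt shaker with a grey domed top, 44 mm across, 90 mm tall; bystander. Origin: centre of its underside
- mill: turned wooden pepper mill, 58 mm across, 170 mm tall; bystander. Origin: centre of its underside
- garlic: head of garlic, 53 mm; bystander. Origin: centre of its underside
- tumbler: clear glass tumbler, 71 mm across, 88 mm tall; bystander. Origin: centre of its underside
- small_jar: clip-top glass jar, 106 x 94 mm, 88 mm tall; bystander. Origin: centre of its underside
Mind the look-alikes: they are no part of the job. There is more than one size of the spatula; the job needs the larger.

How it is judged:
By the outcome, as a careful person would: the job done as asked, in the order asked, and still so for the second after the job is handed in, while the arm keeps its last pose, push and grip.
It also fails if it takes over 58 s, if anything falls off the work surface, if the arm or the gripper's body presses on something with over 40 N, if the wrist force passes 120 N, or if a joint passes its speed limit or range.

## Working session

There is one attempt and no reset: what is moved stays moved. The work goes in short steps, Python scripts to look and compute and a tool call to move; the robot and the scene stay as the last step left them, time stands still between calls to the robot, and variables do not carry over. Pictures are saved under pics/ and viewed, at most 10 in all, crops included, and the job is handed in when it is done.

Besides the shell and the picture viewer there is one more tool, called as a command line: name --pt "numbers of a row" for each row, then --argument value for the rest. move_arm: Moves the arm, as the interface text tells. Its arguments: {"type":"object","properties":{"slide":{"type":"array","items":{"type":"array","items":{"type":"number"}}},"roll":{"type":"array","items":{"type":"number"}},"gripper":{"type":"number"},"squeeze":{"type":"number"}},"required":["slide","roll"]}

```bash
mkdir -p pics
python3 - <<'E'
from bench import monitor,cams
import cv2,numpy as np
s=monitor.get_state();print(s)
for n in ("scene","top"):
    im=cams.get_image(n);cv2.imwrite(f"pics/{n}0.png",im[:,:,::-1]);c=cams.get_calibration(n);print(n,c)
E
```

```text
{'time': 0.0, 'joint_positions': array([-1.32888801,  0.32184399, -0.07008306,  1.45165717,  0.02261302,
        1.37079244, -0.05687813]), 'qd': array([ 3.28756353e-04, -1.18453023e-03, -8.03091998e-04,  8.21435622e-05,
        5.53391238e-04,  8.44827544e-04,  4.27937567e-04]), 'joint_torque': array([ 5.13352497e-04, -4.91285312e+01, -4.03651586e-01, -3.12528241e+01,
       -6.38721278e-02,  4.38306481e-02,  1.87451633e-04]), 'position': array([0.14672896, 0.63266288, 0.22145682]), 'tool_rot': array([-3.56971981e-01, -3.12113607e+00,  3.00148601e-03]), 'ft_force': array([ 0.40915313, -0.5301914 ,  0.74027353]), 'torque': array([ 0.02390149, -0.01446426,  0.01465844]), 'grip_force': 0.0, 'grip_width': 1.0006586056505422}
scene {'mtx': array([[461.80160089,   0.        , 317.13525231],
       [  0.        , 461.80160089, 242.36404987],
       [  0.        ,   0.        ,   1.        ]]), 'R': array([[ 0.71513891, -0.69896407,  0.00505657],
       [-0.53229568, -0.54927381, -0.64417358],
       [ 0.45303163,  0.457982  , -0.76486262]]), 't': array([-0.36880249,  0.28000638,  1.05574945])}
top {'mtx': array([[592.87360877,   0.        , 316.5112577 ],
       [  0.        , 592.87360877, 239.06911955],
       [  0.        ,   0.        ,   1.        ]]), 'R': array([[-0.17746572, -0.98411949,  0.00384048],
       [-0.93244663,  0.16689704, -0.32045072],
       [ 0.31472084, -0.06045006, -0.9472574 ]]), 't': array([0.07897738, 0.49062684, 1.56586411])}
```

View pics/top0.png

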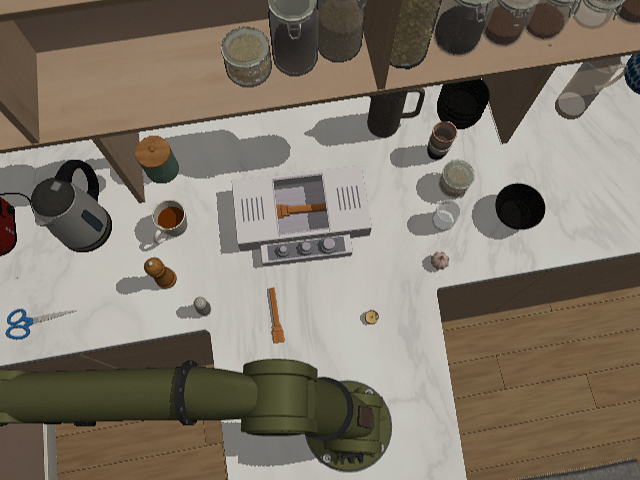

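View pics/scene0.png

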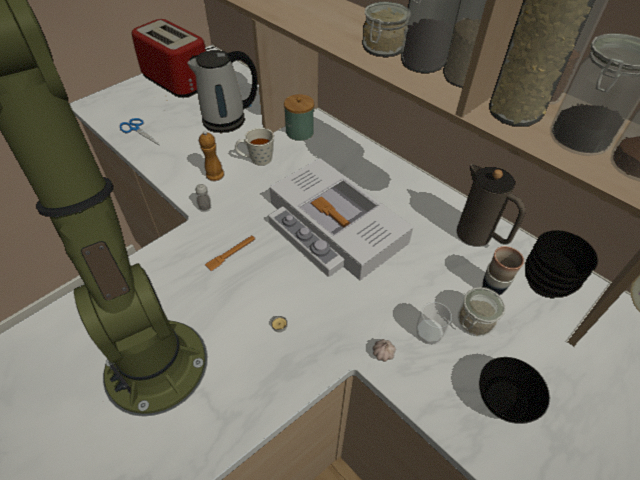

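The top view shows the steriliser at about (300,210) with its mouth open. The keys along its ledge are at (282,248), (304,246) and (329,244). Two things could be the spatula: the one inside the mouth at (302,210), and a smaller loose one on the worktop at (276,315). The one in the steriliser fits the description, so I'll check it in a close crop.

Run:
```python
import cv2
im=cv2.imread("pics/top0.png")[160:270,225:378]
cv2.imwrite("pics/crop0.png",cv2.resize(im,None,fx=5,fy=5,interpolation=cv2.INTER_CUBIC))
```

```text
(no output)
```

View pics/crop0.png

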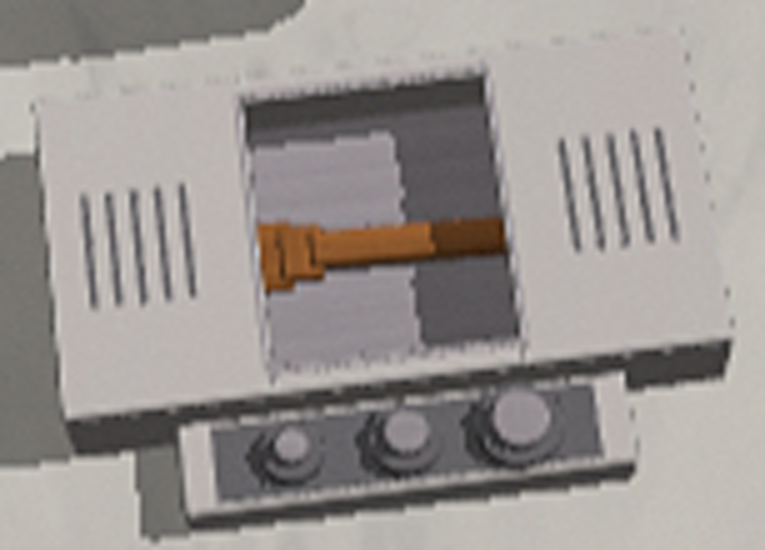

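The crop shows the spatula in the mouth, blade to the left (+y). The shoulder is at crop (322,252) and the handle runs to (505,237). The keys are at (291,444), (407,429) and (522,411). Next I'll fit the steriliser's pose.

```bash
cat > h.py <<'E'
import numpy as np,cv2
from scipy.optimize import least_squares
from scipy.spatial.transform import Rotation as Rn
from bench import monitor,cams
def proj(c,X):
    X=np.atleast_2d(X)@c["R"].T+c["t"]; p=X@c["mtx"].T; return p[:,:2]/p[:,2:]
def ray(c,uv,z):
    d=c["R"].T@np.linalg.solve(c["mtx"],[uv[0],uv[1],1]); o=-c["R"].T@c["t"]
    return o+d*(z-o[2])/d[2]
def S2W(p,X):
    X=np.atleast_2d(X).astype(float); c,s=np.cos(p[2]),np.sin(p[2])
    return np.c_[p[0]+c*X[:,0]-s*X[:,1],p[1]+s*X[:,0]+c*X[:,1],X[:,2]]
def W2S(p,X):
    X=np.atleast_2d(X)-[p[0],p[1],0]; c,s=np.cos(p[2]),np.sin(p[2])
    return np.c_[c*X[:,0]+s*X[:,1],-s*X[:,0]+c*X[:,1],X[:,2]]
E
python3 - <<'E'
from h import *
c=cams.get_calibration("top")
C=lambda u,v:(225+u/5-.4,160+v/5-.4)
px=np.array([C(*a) for a in [(38,100),(690,32),(733,340),(68,418),(242,97),(485,73),(522,343),(270,380),(291,444),(407,429),(522,411)]])
M=np.array([(98,190,70),(98,-190,70),(-98,-190,70),(-98,190,70),(82,70,70),(82,-70,70),(-82,-70,70),(-82,70,70),(-125,65,58),(-125,0,58),(-125,-65,58)])/1e3
f=lambda p:(proj(c,S2W(p,M))-px).ravel()
r=least_squares(f,[.6,0,0]);p=r.x;print(p,r.fun.reshape(-1,2).round(1).tolist())
print("keys",S2W(p,M[8:]).round(4))
for n,u,v,z in [("bladeR top",322,228,.018),("bladeR bot",322,277,.012),("h top edge",430,222,.02),("h bot edge",430,252,.02),("h right top",505,218,.02),("h right bot",508,254,.02),("shoulder c",322,252,.016),("hl top",325,233,.02),("hl bot",325,265,.02)]:
    print(n,W2S(p,ray(c,C(u,v),z)).round(4))
cs=cams.get_calibration("scene"); print(proj(cs,S2W(p,M)).round(0).tolist())
E
```

```text
[ 0.61412552  0.01506894 -0.05665202] [[-0.4, -0.2], [-0.8, -0.8], [0.7, 0.3], [-1.1, 0.1], [0.6, 0.9], [0.1, 0.4], [-0.1, -0.8], [0.8, -2.5], [0.2, 0.3], [0.0, 0.6], [-0.0, 1.6]]
keys [[ 0.493   0.087   0.058 ]
 [ 0.4893  0.0221  0.058 ]
 [ 0.4856 -0.0427  0.058 ]]
bladeR top [[0.0195 0.0341 0.018 ]]
bladeR bot [[-0.0089  0.0374  0.012 ]]
h top edge [[ 0.0149 -0.0294  0.02  ]]
h bot edge [[-0.004  -0.0271  0.02  ]]
h right top [[ 0.0121 -0.0735  0.02  ]]
h right bot [[-0.0107 -0.0724  0.02  ]]
shoulder c [[0.0052 0.0357 0.016 ]]
hl top [[0.0154 0.0327 0.02  ]]
hl bot [[-0.0047  0.0349  0.02  ]]
[[320.0, 158.0], [414.0, 228.0], [362.0, 266.0], [269.0, 187.0], [343.0, 180.0], [377.0, 206.0], [334.0, 235.0], [300.0, 207.0], [289.0, 218.0], [304.0, 231.0], [320.0, 245.0]]
```

Residuals are about 1 px, and the spatula sits at steriliser x≈+5 mm with its mid-length at y≈-7 mm. The visible handle and blade fit the larger spatula. Next I'll compute the moves to the large key.

```bash
cat >> h.py <<'E'
P=np.array([.6141,.0151,-.0567])
def to(*Ws,close=None):
    s=monitor.get_state();R=Rn.from_rotvec(s["tool_rot"]).as_matrix()
    print("t",round(s["time"],2),"pos",s["position"].round(4),"F",s["ft_force"].round(1),"q",s["joint_positions"].round(2),"w",round(s["grip_width"]*8.7,2),"gf",round(s["grip_force"],1),"z",R[:,2].round(3))
    if close is not None:
        v=R.T@np.array([np.cos(close),np.sin(close),0]); a=np.arctan2(-v[0],v[1]); print("roll",round((a+np.pi/2)%np.pi-np.pi/2,3))
    for W in Ws: print((100*R.T@(np.array(W)-s["position"])).round(2))
E
python3 -c "
from h import *
to([.147,.633,.25],[.42,.35,.26],[.4856,-.0427,.25],[.4856,-.0427,.09],close=P[2])"
```

```text
t 0.1 pos [0.1467 0.6327 0.2216] F [-0.8  0.2  0.5] q [-1.33  0.32 -0.07  1.45  0.02  1.37 -0.06] w 8.7 gf 0.0 z [-0.    -0.002 -1.   ]
roll 1.4
[-0.02  0.03 -2.84]
[-33.   -21.38  -3.8 ]
[-48.26 -58.15  -2.74]
[-48.26 -58.12  13.26]
```

move_arm --pt "-5 -3 -3.5" --pt "-33 -21.4 -3.8" --pt "-33 -21.4 -3.8" --pt "-33 -21.4 -3.8" --pt "-33 -21.4 -3.8" --pt "-33 -21.4 -3.8" --pt "-33 -21.4 -3.8" --pt "-33 -21.4 -3.8" --pt "-33 -21.4 -3.8" --pt "-48.3 -58.1 -2.7" --pt "-48.3 -58.1 -2.7" --pt "-48.3 -58.1 -2.7" --pt "-48.3 -58.1 -2.7" --pt "-48.3 -58.1 -2.7" --pt "-48.3 -58.1 -2.7" --pt "-48.3 -58.1 -2.7" --pt "-48.3 -58.1 -2.7" --pt "-48.3 -58.1 -2.7" --pt "-48.3 -58.1 -2.7" --pt "-48.3 -58.1 -2.7" --roll '[0,0,0,0,0,0,0,0,0,0,0,0,0,0,0,0,0,0,0,0]' --gripper 0

```text
time: 2.1
position: [0.4859, -0.0403, 0.2492]
tool_rot: [-0.354, -3.121, -0.001]
ft_force: [-0.3, 0.5, 0.2]
grip_width: 0.007
grip_force: 0.0
```

```bash
python3 -c "
from h import *
cv2.imwrite('pics/w1.png',cams.get_image('wrist')[:,:,::-1])
c=cams.get_calibration('wrist')
print(proj(c,S2W(P,np.array([(-125,65,58),(-125,0,58),(-125,-65,58),(82,70,70),(82,-70,70),(-82,-70,70),(-82,70,70)])/1e3)).round().tolist())
to([.4856,-.0427,.25],[.4856,-.0427,.08],close=P[2])"
```

```text
[[448.0, 189.0], [381.0, 200.0], [314.0, 212.0], [469.0, 377.0], [342.0, 395.0], [317.0, 257.0], [461.0, 234.0]]
t 2.15 pos [ 0.486  -0.04    0.2493] F [-0.3  0.6 -0.2] q [-0.57 -0.07  0.57  1.82  0.04  1.38  1.35] w 0.03 gf 0.0 z [-0.001  0.    -1.   ]
roll 1.403
[-0.02 -0.27 -0.07]
[-0.03 -0.28 16.93]
```

View pics/w1.png

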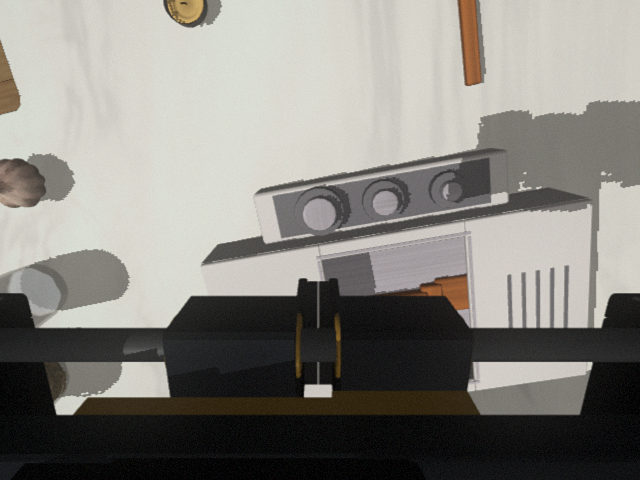

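The wrist view shows the keys at about (320,213), (385,201) and (452,188), roughly 5 px to the right of where I projected them. I'll refit using both cameras.

Run:
```python
from h import *
c=cams.get_calibration("top");w=cams.get_calibration("wrist")
C=lambda u,v:(225+u/5-.4,160+v/5-.4)
px=np.array([C(*a) for a in [(38,100),(690,32),(733,340),(68,418),(242,97),(485,73),(522,343),(270,380),(291,444),(407,429),(522,411)]])
M=np.array([(98,190,70),(98,-190,70),(-98,-190,70),(-98,190,70),(82,70,70),(82,-70,70),(-82,-70,70),(-82,70,70),(-125,65,58),(-125,0,58),(-125,-65,58)])/1e3
wp=np.array([(452,188),(385,202),(320,213),(319,257),(469,233),(203,265),(590,204)]);W=M[[8,9,10,6,7,2,3]]
f1=lambda p:(proj(c,S2W(p,M))-px).ravel()*2.2
f2=lambda p:(proj(w,S2W(p,W))-wp).ravel()
for f in (f1,f2,lambda p:np.r_[f1(p),f2(p)]):
    r=least_squares(f,[.6,0,0],loss="soft_l1");p=r.x;print(p.round(4),f2(p).reshape(-1,2).round(1).tolist(),S2W(p,M[8:]).round(4).tolist())
```

```text
[ 0.6147  0.015  -0.0573] [[-3.9, 1.9], [-4.2, -0.9], [-5.4, -1.0], [-2.1, 0.9], [-8.4, 2.0], [-9.3, -2.9], [-1.4, -5.9]] [[0.4936, 0.0871, 0.058], [0.4899, 0.0222, 0.058], [0.4861, -0.0427, 0.058]]
[ 0.6159  0.0206 -0.046 ] [[0.5, 1.4], [0.2, -0.7], [-0.9, -0.0], [2.9, 1.8], [-3.6, 1.3], [-4.1, -0.7], [3.6, -8.0]] [[0.494, 0.0912, 0.058], [0.491, 0.0263, 0.058], [0.488, -0.0386, 0.058]]
[ 0.6153  0.0165 -0.0594] [[-2.0, 2.2], [-2.3, -0.7], [-3.5, -0.9], [-0.3, 1.0], [-6.6, 2.3], [-7.6, -3.1], [0.5, -5.3]] [[0.4944, 0.0888, 0.058], [0.4905, 0.0239, 0.058], [0.4866, -0.0409, 0.058]]
```

move_arm --pt "0 0 3" --pt "0 0 6" --pt "0 0 9" --pt "0 0 12" --pt "0 0 14" --pt "0 0 16" --pt "0 0 17" --pt "0 0 17" --pt "0 0 17" --pt "0 0 17" --pt "0 0 17" --pt "0 0 17" --roll '[0.14,0.28,0.42,0.56,0.7,0.84,0.98,1.12,1.26,1.4,1.4,1.4]'

```text
time: 3.35
position: [0.4861, -0.0406, 0.0795]
tool_rot: [-2.278, -2.163, -0.0]
ft_force: [-0.6, 0.5, -0.3]
grip_width: 0.004
grip_force: 0.0
```

```bash
sed -i 's/^P=.*/P=np.array([.6153,.0175,-.056])/' h.py; python3 -c "
from h import *
to([.487,-.0405,.058],[.487,-.0405,.052],close=P[2])"
```

```text
t 3.35 pos [ 0.4861 -0.0406  0.0795] F [-0.6  0.5 -0.3] q [-0.57  0.11  0.64  2.03 -0.08  1.02  0.05] w 0.03 gf 0.0 z [-0.  0. -1.]
roll 0.005
[0.01 0.09 2.15]
[0.01 0.09 2.75]
```

Now press to about 52 mm, checking the force.

move_arm --pt "0 0 1" --pt "0 0 1.8" --pt "0 0 2.2" --pt "0 0 2.5" --pt "0 0 2.7" --pt "0 0 2.7" --pt "0 0 2.7" --pt "0 0 2.7" --roll '[0,0,0,0,0,0,0,0]'

```text
time: 4.15
position: [0.4856, -0.0417, 0.0525]
tool_rot: [-2.283, -2.157, 0.001]
ft_force: [-4.0, 0.6, 4.8]
grip_width: 0.003
grip_force: 2.4
```

move_arm --pt "0 0 -1" --pt "0 0 -2" --pt "0 0 -4" --pt "0 0 -4" --pt "0 0 -4" --roll '[0,0,0,0,0]'

```text
time: 4.65
position: [0.4869, -0.0419, 0.0933]
tool_rot: [2.283, 2.156, 0.003]
ft_force: [0.6, 0.2, 0.4]
grip_width: 0.004
grip_force: 0.0
```

```bash
python3 -c "
from h import *
to([.494,.089,.092],[.494,.089,.075])"
```

```text
t 4.65 pos [ 0.4869 -0.0419  0.0933] F [0.6 0.2 0.4] q [-0.58  0.09  0.64  2.02 -0.06  1.05  0.03] w 0.03 gf 0.0 z [ 0.002  0.    -1.   ]
[13.11 -0.04  0.13]
[13.11 -0.04  1.83]
```

move_arm --pt "4 0 0" --pt "8 0 0" --pt "12 0 0" --pt "13.1 0 0" --pt "13.1 0 0.5" --pt "13.1 0 1.5" --pt "13.1 0 1.5" --pt "13.1 0 1.5" --roll '[0,0,0,0,0,0,0,0]'

```text
time: 5.45
position: [0.4932, 0.0871, 0.0769]
tool_rot: [-2.287, -2.154, 0.002]
ft_force: [0.2, -0.7, 0.5]
grip_width: 0.006
grip_force: 0.0
```

```bash
python3 -c "
from h import *
cv2.imwrite('pics/w2.png',cams.get_image('wrist')[:,:,::-1])
to([.494,.089,.052],close=P[2])"
```

```text
t 5.5 pos [0.4935 0.0875 0.0773] F [0.3 0.  0.5] q [-0.72  0.14  0.53  2.   -0.08  1.02 -0.21] w 0.03 gf 0.0 z [-0. -0. -1.]
roll -0.003
[0.16 0.04 2.53]
```

View pics/w2.png

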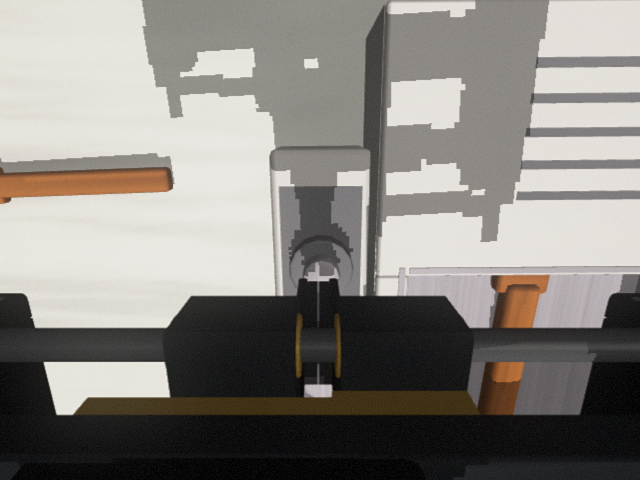

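The small key's cap at (320,268) lies in line with the finger tips at (319,285). I'll press it.

move_arm --pt "0.1 0 0.8" --pt "0.2 0 1.5" --pt "0.2 0 1.9" --pt "0.2 0 2.2" --pt "0.2 0 2.45" --pt "0.2 0 2.45" --pt "0.2 0 2.45" --pt "0.2 0 2.45" --roll '[0,0,0,0,0,0,0,0]'

```text
time: 6.3
position: [0.4933, 0.091, 0.0532]
tool_rot: [-2.283, -2.157, 0.001]
ft_force: [-3.9, -0.1, 5.1]
grip_width: 0.008
grip_force: 2.2
```

move_arm --pt "0 0 0.1" --pt "0 0 0.1" --pt "0 0 0.1" --roll '[0,0,0]'

```text
time: 6.6
position: [0.4935, 0.091, 0.0524]
tool_rot: [-2.283, -2.157, 0.0]
ft_force: [-4.5, -0.4, 7.4]
grip_width: 0.004
grip_force: 3.7
```

move_arm --pt "0 0 -1" --pt "0 0 -3" --pt "0 0 -7" --pt "0 0 -11" --pt "0 0 -13" --pt "0 0 -13" --pt "0 0 -13" --roll '[0,0,0,0,0,0,0]'

```text
time: 7.3
position: [0.4942, 0.091, 0.1822]
tool_rot: [2.283, 2.157, 0.002]
ft_force: [-0.9, 0.3, 0.7]
grip_width: 0.002
grip_force: 0.0
```

```bash
python3 -c "
from h import *
g=S2W(P,[.005,-.052,0])[0]
to([g[0],g[1],.18],[g[0],g[1],.10],[g[0],g[1],.009],close=P[2])"
```

```text
t 7.3 pos [0.4942 0.091  0.1822] F [-0.9  0.3  0.7] q [-0.75  0.02  0.52  1.88 -0.01  1.24 -0.28] w 0.02 gf 0.0 z [ 0.002  0.001 -1.   ]
roll -0.001
[-11.84  13.02   0.23]
[-11.85  13.01   8.23]
[-11.85  12.99  17.33]
```

Both keys are pressed and released. Moving over the handle with the fingers open at 5 cm, then checking.

move_arm --pt "-3 3 0" --pt "-6 6 0" --pt "-9 9 0" --pt "-11.8 13 0" --pt "-11.8 13 0" --pt "-11.8 13 3" --pt "-11.8 13 6" --pt "-11.8 13 6" --pt "-11.8 13 6" --roll '[0,0,0,0,0,0,0,0,0]' --gripper 5

```text
time: 8.2
position: [0.6158, -0.034, 0.1212]
tool_rot: [-2.283, -2.156, 0.003]
ft_force: [-0.2, -0.4, 0.9]
grip_width: 0.571
grip_force: 0.0
```

```bash
python3 -c "
from h import *
cv2.imwrite('pics/w3.png',cams.get_image('wrist')[:,:,::-1])
c=cams.get_calibration('wrist')
print(proj(c,S2W(P,np.array([(16,35,20),(-6,35,20),(16,0,20),(-6,0,20),(16,-30,20),(-6,-30,20),(82,70,70),(-82,70,70)])/1e3)).round().tolist())
to(close=P[2])"
```

```text
[[333.0, 116.0], [301.0, 116.0], [333.0, 169.0], [302.0, 169.0], [332.0, 210.0], [302.0, 210.0], [464.0, 43.0], [151.0, 43.0]]
t 8.25 pos [ 0.6169 -0.0341  0.1226] F [0.3 0.4 0.1] q [-0.5   0.36  0.64  1.68 -0.23  1.17  0.13] w 4.97 gf 0.0 z [ 0. -0. -1.]
roll -0.001
```

View pics/w3.png

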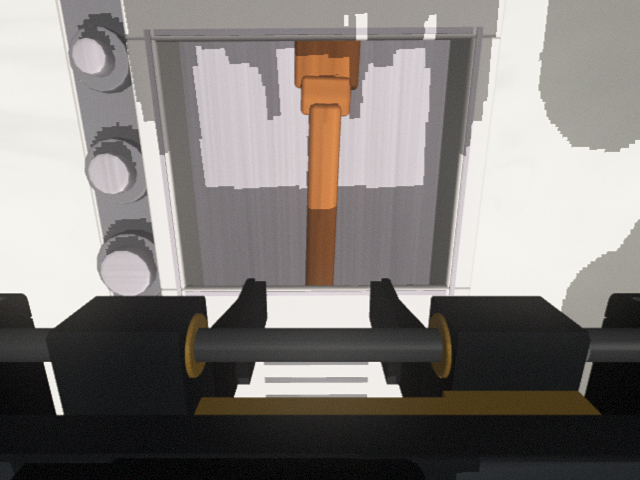

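The handle is at (322,210) and the finger midpoint at about (319), so it's centred to within 1.5 mm. The mouth's near edge is at row 288. I'll descend 11.2 cm, with a small +y shift.

move_arm --pt "0.5 0.1 2" --pt "0.5 0.1 4" --pt "0.5 0.1 6" --pt "0.5 0.1 8" --pt "0.5 0.1 9.5" --pt "0.5 0.1 10.5" --pt "0.5 0.1 11.2" --pt "0.5 0.1 11.2" --pt "0.5 0.1 11.2" --pt "0.5 0.1 11.2" --roll '[0,0,0,0,0,0,0,0,0,0]'

```text
time: 9.25
position: [0.6188, -0.0294, 0.011]
tool_rot: [2.283, 2.157, 0.002]
ft_force: [-0.2, 0.1, 0.3]
grip_width: 0.574
grip_force: 0.0
```

move_arm --pt "0 0 0" --pt "0 0 0" --pt "0 0 0" --pt "0 0 0" --pt "0 0 0" --pt "0 0 0" --pt "0 0 0" --pt "0 0 0" --roll '[0,0,0,0,0,0,0,0]' --gripper 0 --squeeze 8

```text
time: 10.05
position: [0.6182, -0.0293, 0.0101]
tool_rot: [2.284, 2.157, 0.0]
ft_force: [-0.2, -0.6, 0.4]
grip_width: 0.251
grip_force: 7.9
```

Gripped; the 21.8 mm opening matches the handle. Sliding towards +y.

move_arm --pt "1 0 0" --pt "2 0 0" --pt "3 0 0" --pt "4 0 0" --pt "5 0 0" --pt "5.5 0 0" --pt "6 0 0" --pt "6.3 0 0" --pt "6.3 0 0" --pt "6.3 0 0" --roll '[0,0,0,0,0,0,0,0,0,0]'

```text
time: 11.05
position: [0.6218, 0.0343, 0.0101]
tool_rot: [-2.283, -2.157, -0.001]
ft_force: [0.1, 1.4, 0.7]
grip_width: 0.253
grip_force: 7.9
```

```bash
python3 -c "
from h import *
cv2.imwrite('pics/w4.png',cams.get_image('wrist')[:,:,::-1])
cv2.imwrite('pics/t4.png',cv2.resize(cams.get_image('top')[160:270,225:378,::-1],None,fx=4,fy=4))
to();print(W2S(P,monitor.get_state()['position']))"
```

```text
t 11.15 pos [0.6218 0.0342 0.0101] F [0.2 1.9 1.3] q [-0.55  0.5   0.57  1.75 -0.32  0.98  0.08] w 2.18 gf 7.9 z [ 0.     0.001 -1.   ]
[[0.00550724 0.01708115 0.01013168]]
```

Slid with little force. Opening and regrasping nearer the handle end, 5 cm back, with a light grip so it can pivot.

move_arm --pt "0 0 0" --pt "0 0 0" --pt "0 0 0" --pt "0 0 0" --pt "-1 0 0" --pt "-2 0 0" --pt "-3 0 0" --pt "-4 0 0" --pt "-4.8 0 0" --pt "-4.8 0 0" --pt "-4.8 0 0" --roll '[0,0,0,0,0,0,0,0,0,0,0]' --gripper 5

```text
time: 12.25
position: [0.619, -0.0144, 0.0101]
tool_rot: [-2.284, -2.156, -0.001]
ft_force: [0.4, 0.0, 0.5]
grip_width: 0.57
grip_force: 0.0
```

move_arm --pt "0 0 0" --pt "0 0 0" --pt "0 0 0" --pt "0 0 0" --pt "0 0 0" --pt "0 0 0" --pt "0 0 0" --pt "0 0 0" --roll '[0,0,0,0,0,0,0,0]' --gripper 0 --squeeze 5

```text
time: 13.05
position: [0.6189, -0.0142, 0.01]
tool_rot: [-2.284, -2.157, -0.0]
ft_force: [0.1, 0.5, 1.7]
grip_width: 0.253
grip_force: 5.0
```

move_arm --pt "0 0 -0.5" --pt "0 0 -1" --pt "0 0 -1.5" --pt "0 0 -2" --pt "0 0 -2.5" --pt "0 0 -3" --pt "0 0 -3.5" --pt "0 0 -4" --pt "0 0 -4" --roll '[0,0,0,0,0,0,0,0,0]'

```text
time: 13.95
position: [0.6195, -0.0144, 0.051]
tool_rot: [2.283, 2.157, 0.002]
ft_force: [-0.1, -0.7, -0.5]
grip_width: 0.252
grip_force: 5.0
```

```bash
python3 -c "
from h import *
a=cv2.resize(cams.get_image('wrist')[:,:,::-1],(480,360))
b=cv2.resize(cams.get_image('scene')[140:290,250:430,::-1],(320,267))
cv2.imwrite('pics/w5.png',np.hstack([a,np.vstack([b,np.zeros((93,320,3),np.uint8)])]))
to()"
```

```text
t 14.05 pos [ 0.6191 -0.0145  0.0502] F [-0.8 -1.  -0.5] q [-0.5   0.44  0.6   1.74 -0.28  1.05  0.14] w 2.21 gf 5.0 z [ 0. -0. -1.]
```

View pics/w5.png

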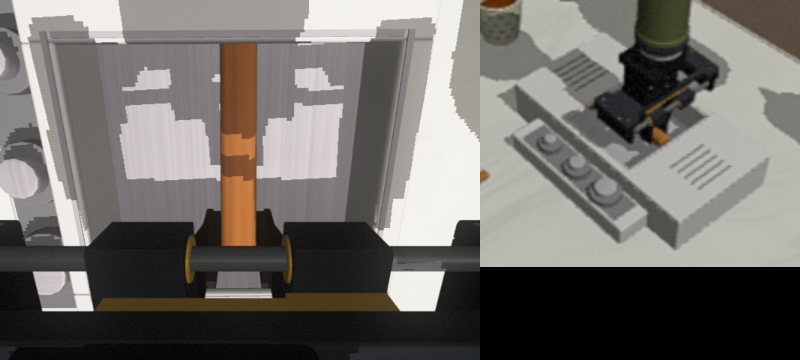

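```bash
cat > tilt.py <<'E'
from h import *
def tilt(a,back=.004):
    c=cams.get_calibration("wrist");s=monitor.get_state();g=W2S(P,s["position"])[0]
    for th in (0,10,15,20,25,30):
        o=[]
        for d in (.03,.06,.09):
            t=np.radians(th); y=g[1]+d*np.cos(t); z=s["position"][2]+back+.008-d*np.sin(t)
            q=proj(c,S2W(P,[[g[0]-.011,y,z],[g[0]+.011,y,z]])); o.append((round(q[0,1]),round(q[1,0]-q[0,0],1)))
        print(th,o)
    m=cv2.inRange(cv2.cvtColor(a[:,:,::-1].copy(),cv2.COLOR_BGR2HSV),(5,110,40),(22,255,255))
    for r in range(20,340,40):
        u=np.flatnonzero(m[r,200:440]); print(r,len(u),(u.min()+200,u.max()+200) if len(u) else "")
E
python3 -c "
from tilt import *
tilt(cams.get_image('wrist'))"
```

```text
0 [(248, np.float64(51.5)), (177, np.float64(54.5)), (98, np.float64(57.8))]
10 [(245, np.float64(49.9)), (176, np.float64(51.0)), (104, np.float64(52.2))]
15 [(245, np.float64(49.1)), (178, np.float64(49.4)), (110, np.float64(49.7))]
20 [(245, np.float64(48.4)), (180, np.float64(47.9)), (116, np.float64(47.4))]
25 [(245, np.float64(47.6)), (182, np.float64(46.5)), (123, np.float64(45.3))]
30 [(246, np.float64(46.9)), (186, np.float64(45.1)), (130, np.float64(43.5))]
20 0 
60 49 (np.int64(294), np.int64(342))
100 48 (np.int64(295), np.int64(342))
140 47 (np.int64(295), np.int64(341))
180 48 (np.int64(294), np.int64(341))
220 47 (np.int64(295), np.int64(341))
260 47 (np.int64(295), np.int64(341))
300 49 (np.int64(294), np.int64(342))
```

The width profile indicates a tilt of roughly 11–15°, so it is pivoting with the blade on the floor. Raising another 2.7 cm to reach about 20°, then locking the grip.

move_arm --pt "0 0 -0.5" --pt "0 0 -1" --pt "0 0 -1.5" --pt "0 0 -2" --pt "0 0 -2.5" --pt "0 0 -2.7" --pt "0 0 -2.7" --roll '[0,0,0,0,0,0,0]'

```text
time: 14.8
position: [0.6192, -0.0144, 0.0776]
tool_rot: [2.283, 2.157, 0.001]
ft_force: [-0.9, 0.0, -0.8]
grip_width: 0.251
grip_force: 5.0
```

move_arm --pt "0 0 0" --pt "0 0 0" --pt "0 0 0" --pt "0 0 0" --roll '[0,0,0,0]' --squeeze 50

```text
time: 15.2
position: [0.6189, -0.0145, 0.077]
tool_rot: [2.284, 2.157, -0.0]
ft_force: [-0.5, -1.2, -1.0]
grip_width: 0.238
grip_force: 50.0
```

```bash
python3 -c "
from tilt import *
a=cams.get_image('wrist');tilt(a);to()
print(W2S(P,monitor.get_state()['position']))
b=cams.get_image('top')[160:270,225:378]
cv2.imwrite('pics/w6.png',np.hstack([cv2.resize(a,(440,330)),cv2.resize(b,(360,330))])[:,:,::-1])"
```

```text
0 [(248, np.float64(51.5)), (177, np.float64(54.5)), (98, np.float64(57.8))]
10 [(245, np.float64(49.9)), (176, np.float64(51.0)), (104, np.float64(52.2))]
15 [(245, np.float64(49.1)), (178, np.float64(49.4)), (110, np.float64(49.7))]
20 [(245, np.float64(48.4)), (180, np.float64(47.9)), (116, np.float64(47.4))]
25 [(245, np.float64(47.6)), (182, np.float64(46.5)), (123, np.float64(45.3))]
30 [(246, np.float64(46.9)), (186, np.float64(45.1)), (130, np.float64(43.5))]
20 0 
60 0 
100 45 (np.int64(296), np.int64(340))
140 45 (np.int64(296), np.int64(340))
180 45 (np.int64(296), np.int64(340))
220 45 (np.int64(296), np.int64(340))
260 46 (np.int64(295), np.int64(340))
300 47 (np.int64(295), np.int64(341))
t 15.25 pos [ 0.619  -0.0144  0.077 ] F [ 0.4 -1.5 -0.4] q [-0.51  0.41  0.61  1.72 -0.26  1.1   0.12] w 2.15 gf 50.0 z [ 0. -0. -1.]
[[ 0.00544623 -0.03169449  0.07702985]]
```

View pics/w6.png

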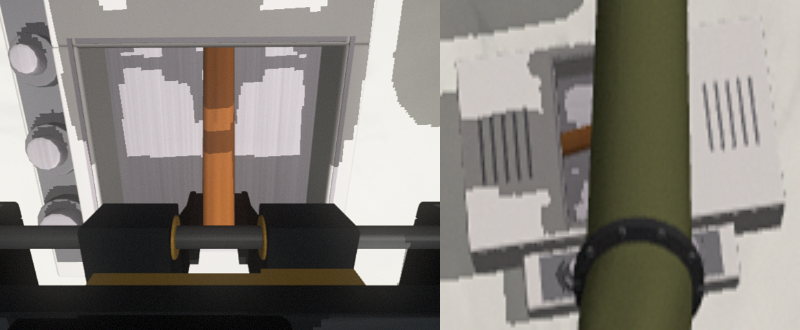

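Tilt is about 20°, with the force near zero. Drawing out along the slant.

move_arm --pt "-0.8 0 -0.3" --pt "-1.6 0 -0.6" --pt "-2.4 0 -0.9" --pt "-3.2 0 -1.2" --pt "-4 0 -1.45" --pt "-4.8 0 -1.75" --pt "-5.6 0 -2.05" --pt "-6.4 0 -2.35" --pt "-6.4 0 -2.35" --roll '[0,0,0,0,0,0,0,0,0]'

```text
time: 16.2
position: [0.6154, -0.0804, 0.1013]
tool_rot: [2.285, 2.154, 0.0]
ft_force: [-0.3, -0.9, -0.6]
grip_width: 0.245
grip_force: 50.0
```

```bash
python3 -c "
from tilt import *
a=cams.get_image('wrist');tilt(a);to()
cv2.imwrite('pics/w7.png',a[:,:,::-1])"
```

```text
0 [(248, np.float64(51.5)), (178, np.float64(54.5)), (98, np.float64(57.8))]
10 [(245, np.float64(49.9)), (177, np.float64(51.0)), (104, np.float64(52.1))]
15 [(245, np.float64(49.1)), (178, np.float64(49.4)), (110, np.float64(49.7))]
20 [(245, np.float64(48.4)), (180, np.float64(47.9)), (116, np.float64(47.4))]
25 [(245, np.float64(47.6)), (183, np.float64(46.5)), (123, np.float64(45.3))]
30 [(246, np.float64(46.9)), (186, np.float64(45.1)), (130, np.float64(43.5))]
20 68 (np.int64(284), np.int64(351))
60 44 (np.int64(296), np.int64(339))
100 44 (np.int64(296), np.int64(339))
140 45 (np.int64(296), np.int64(340))
180 46 (np.int64(295), np.int64(340))
220 46 (np.int64(295), np.int64(340))
260 45 (np.int64(296), np.int64(340))
300 47 (np.int64(295), np.int64(341))
t 16.25 pos [ 0.6153 -0.0792  0.1009] F [ 0.9  0.8 -1.6] q [-0.43  0.39  0.64  1.69 -0.26  1.14  0.22] w 2.12 gf 50.0 z [ 0.001 -0.    -1.   ]
```

View pics/w7.png

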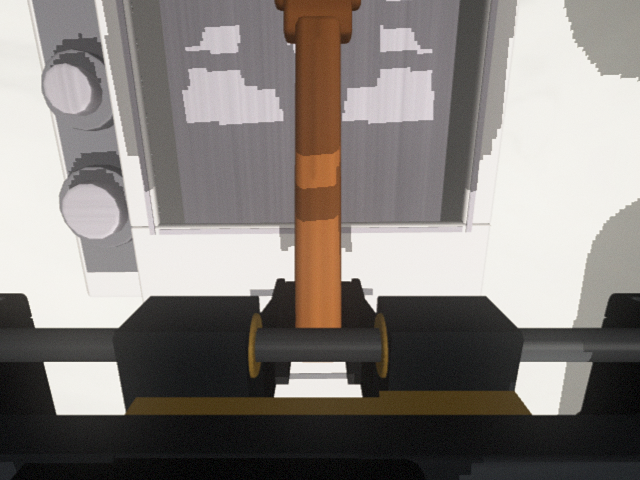

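The spatula is coming out cleanly: the shoulder is at (318,30) and is clear. Continue along the slant, then go straight up.

move_arm --pt "-0.8 0 -0.3" --pt "-1.6 0 -0.6" --pt "-2.4 0 -0.9" --pt "-3.2 0 -1.2" --pt "-4 0 -1.5" --pt "-4.8 0 -1.8" --pt "-5.6 0 -2.2" --pt "-6.4 0 -2.8" --pt "-6.4 0 -4" --pt "-6.4 0 -6" --pt "-6.4 0 -8" --pt "-6.4 0 -11" --pt "-6.4 0 -14" --pt "-6.4 0 -17" --pt "-6.4 0 -20" --pt "-6.4 0 -23" --pt "-6.4 0 -25" --pt "-6.4 0 -25" --pt "-6.4 0 -25" --pt "-6.4 0 -25" --roll '[0,0,0,0,0,0,0,0,0,0,0,0,0,0,0,0,0,0,0,0]'

```text
time: 18.25
position: [0.6111, -0.1417, 0.3491]
tool_rot: [-2.282, -2.156, 0.002]
ft_force: [-0.2, 0.1, -1.7]
grip_width: 0.248
grip_force: 50.0
```

```bash
python3 -c "
from tilt import *
to()
cv2.imwrite('pics/f.png',np.hstack([cv2.resize(cams.get_image('scene')[:400],(480,300)),cv2.resize(cams.get_image('wrist'),(320,300))])[:,:,::-1])"
```

```text
t 18.25 pos [ 0.6111 -0.1417  0.3491] F [-0.2  0.1 -1.7] q [-0.36  0.29  0.71  1.32 -0.19  1.61  0.27] w 2.16 gf 50.0 z [-0.002  0.001 -1.   ]
```

View pics/f.png

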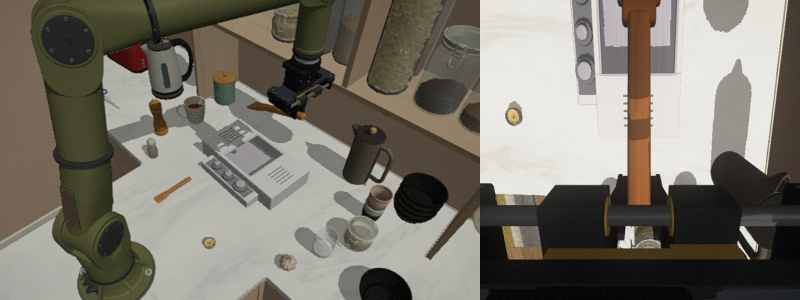

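The picture shows the spatula held in the gripper at about (285,105), well above the empty steriliser and with nothing else touched or moved. I'll settle briefly and hand in.

move_arm --pt "0 0 0" --pt "0 0 0" --pt "0 0 0" --pt "0 0 0" --pt "0 0 0" --pt "0 0 0" --roll '[0,0,0,0,0,0]'

```text
time: 18.95
position: [0.6116, -0.1422, 0.3506]
tool_rot: [2.284, 2.157, 0.0]
ft_force: [0.6, 0.1, -1.6]
grip_width: 0.244
grip_force: 50.0
```

```bash
python3 -c "
from h import *
from bench import workorder
to();print(workorder.close_job())"
```

```text
t 18.95 pos [ 0.6116 -0.1422  0.3506] F [ 0.6  0.1 -1.6] q [-0.36  0.29  0.71  1.31 -0.19  1.61  0.27] w 2.13 gf 50.0 z [ 0.  0. -1.]
the job is handed in; nothing more can be done
None
```

I pressed the large key, let it up, then pressed the small key (about 5 N, then 5–7 N), drew the larger spatula out at a slant of about 20°, and handed in at 19 s with it held still roughly 20 cm above the steriliser's top, touching nothing else; no verdict came back.

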